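# Rock the stuck locating block out of its nest

## Task

The long locating block with the upright grip is stuck in the locating nest between two sprung plungers. Take it by the grip and, instead of pulling it straight up, rock it loose little by little: tilt its left-hand end up first, then its right-hand end above the left while the block is still between the plungers, and so on until it frees; never lean it far over. Finish still holding the block level and still, directly over the nest and only just clear of it (about a finger's breadth), and leave the bearing and the spring beside the nest and the short plain spare block where they are.

Things in the scene. Friction and masses are not known exactly. Their poses are not given: they have to be found in the camera images.
- nest: locating nest, fixed: dark steel plate 64 (x) x 166 (y) x 10 mm, origin: centre of its underside; y along nest and block to the left-hand end seen from the robot (within 0.5 rad of world y), z up. At y = +-46 to +-60 mm an aluminium post, top 34 mm above the origin. Two rails (50 mm long, tops 20 mm above the origin) guide the block's long sides with 1.5 mm play each. The block stands on the plate
- plunger_l_tip (a point): nose of the left (+y) sprung brass plunger, in the left post, touching the seated block's end: 42 mm from the nest's middle, 24 mm above the nest's origin; nose radius 5 mm. It presses with about 20 N (2 N per mm; can go back 4 mm, comes out 2.5 mm), so raising an end takes about 12 N; that end is past the plunger once its underside is some 17 mm above the plate
- plunger_r_tip (a point): the same at the right (-y) end
- block: locating block, steel, 0.17 to 0.35 kg. Origin: centre of its underside, y along its length (as the nest's y at the start), z up. Foot 22 (x) x 84 (y) x 20 mm, a step 22 x 66 mm up to 30 mm, then the upright grip in the middle, 20 (x) x 30 (y) mm, from 30 to 70 mm above the origin. Gripped across the 30 mm (fingers closing along y) it can be rocked firmly
- block_end_l (a point): lower edge of the block's left-hand (+y) end, 42 mm from its origin
- block_end_r (a point): lower edge of the block's right-hand (-y) end, 42 mm from its origin
- bearing: bystander: ball bearing 40 mm across, 11 mm high, flat on the table in front of the nest; origin under its centre
- spring: bystander: coil spring 19 x 34 x 20 mm lying in front of the nest; origin under its centre
- spare_block: bystander: a shorter plain block without grip, 22 x 60 x 20 mm, lying on the table at the right; origin under its centre
Things that resemble listed ones, but are neither listed nor needed, are in the scene too. Several things have the shape of the block; the one meant has the colours described above.

How it is judged:
By the outcome, as a careful person would: the job done as asked, in the order asked, and still so for the second after the job is handed in, while the arm keeps its last pose, push and grip.
It also fails if it takes over 48 s, if anything falls off the work surface, if the arm or the gripper's body presses on something with over 40 N, if the wrist force passes 120 N, or if a joint passes its speed limit or range.

## Robot

A 6-joint arm with a two-finger parallel gripper is mounted at the origin on a cart in front of the work surface, level with it; the furniture and walls round the work are solid. World frame = base frame: x ahead of the robot, y to its left, z up, the work surface at z = 0. Lengths are in mm, angles in rad, forces in N, time in s.
With the tool pointing down it reaches from about 300 to 775 mm from the base axis. Payload 14.6 kg.
Tool frame: the origin (TCP) lies at the very end of the fingers, on their centre line; the grasp point (between the pads) lies 19 mm behind it; z points along the fingers, y is the line along which they close (so a half turn about z gives the same grasp; the last joint's range is limited). The gripper opens to 94 mm and grips with 3 to 60 N. Pads are 16 mm wide; open, the fingers measure 119 mm over their backs; the gripper's body (75 mm by 177 mm) begins 78 mm behind the grasp point.
Start: joints at [-1.28, 0.3, 1.521, -0, 1.321, -0.067], TCP at [192.61, -515.161, 205.446] pointing down, gripper open.
Joint ranges: [-3.03, 3.03], [-0.79, 2.21], [0.23, 2.52], [-1.04, 4.18], [0, 3.07], [-2.55, 2.55]. Speed limits (rad/s): [2.22, 2.22, 2.57, 3.14, 3.14, 3.14].

## Interface

Orientations are given as [roll, pitch, yaw] about the fixed x, y, z axes, in that order (R = Rz(yaw) Ry(pitch) Rx(roll)).
In Python, from cell import manip, eyes, ticket gives the robot as it stands. The module is installed in compiled form; this text tells all that it offers.
- The arm moves only by the tool arm_command, never from a script. Its argument "plan" is a list of rows, each a list of 5 numbers: the opening, from -1 (shut) to 1 (fully open), then the shift along the tool's x, y, z in m, then the turn about the tool's z in rad. In form: [[jaw, dx, dy, dz, roll], ...]. A call has 1 to 20 rows; each row shifts and turns the commanded pose from where the row before left it, along the tool's axes as they then stand; what a row does not reach is not made up. A row lasts 1/8 s, in which the tool goes at most 62.5 mm and 10.7 degrees, less where a joint would pass 70% of its speed; a pose out of reach is approached as far as the arm can. A call is refused whole if a number of a shift passes 0.0625 or a number of a turn 0.188, either way. A call with a gripper value outside its range is refused whole. The fingers move at their own pace and stop on an object; "newtons" is the grip in N (left out, the last holds). Time passes only in rows, so rows that do not move let the fingers close. It gives the time, the measured TCP pose, the force, the opening and the grip force at its end, in the units of the state.
- manip.read_state(): the state, without advancing time (a new reading comes with each control period).
- eyes.camera(name): name is "scene" or "top"; returns a dict with "img" (480x640x3 uint8, blue, green, red), "z_map" (480x640 float32, mm along the optical axis (not along the pixel's ray), 0 where there is no reading), "fx", "fy", "cx", "cy" (pixels), "eye" and "orientation" of the camera in the world. Camera axes: x right, y down, z forward; pixel columns grow to the right and rows downward; lengths in mm; the calibration is good to about 2 mm. A picture is of the moment at which its call begins.
- ticket.sign_off(): hands the job in; it is judged then, once.
The state is a dict: "clock": time; "joints": joint angles; "qd": joint speeds; "effort": joint torques, N m; "eef_pos": TCP position; "eef_rot": TCP orientation; "wrist_force": force on the tool from outside, world axes, zero at the start; "moment": the same for the moment, N m; "finger_gap": finger opening in mm; "finger_force": force on a finger pad.
Only numpy, scipy, OpenCV 4.12 (cv2) and the standard library are available. Lean on these libraries where they do the work, as an engineer would, in place of code of your own. Each camera call takes 0.05 s, during which the arm holds its last target. There are 200 camera calls.

## Working session

There is one attempt and no reset: what is moved stays moved. The work goes in short steps, Python scripts to look and compute and a tool call to move; the robot and the scene stay as the last step left them, time stands still between calls to the robot, and variables do not carry over. Pictures are saved under pics/ and viewed, at most 10 in all, crops included, and the job is handed in when it is done.

Besides the shell and the picture viewer there is one more tool, called by a JSON object that holds its "name" and its "arguments". arm_command: Moves the arm, as the interface text tells. Its arguments: {"type":"object","properties":{"plan":{"type":"array"},"newtons":{"type":"number"}},"required":["plan"]}

```bash
mkdir -p pics; cat > h.py <<'E'
import numpy as np, cv2
from cell import manip, eyes, ticket
from scipy.spatial.transform import Rotation as R
def cam(n):
    c=eyes.camera(n); return c
def rot(c):
    o=np.array(c["orientation"],float)
    return o if o.shape==(3,3) else (R.from_euler('xyz',o).as_matrix() if o.size==3 else R.from_quat(o).as_matrix())
def world(c):
    z=c["z_map"].astype(float); v,u=np.mgrid[0:480,0:640]
    p=np.stack([(u-c["cx"])/c["fx"]*z,(v-c["cy"])/c["fy"]*z,z],-1)
    w=p@rot(c).T+np.array(c["eye"]); w[z==0]=np.nan; return w
E
python3 - <<'E'
from h import *
print(manip.read_state())
for n in("scene","top"):
    c=cam(n); cv2.imwrite(f"pics/{n}0.png",c["img"]); np.savez(f"{n}0.npz",**c)
    print({k:c[k] for k in c if k not in("img","z_map")})
E
```

```text
{'clock': 0.0, 'joints': array([-1.27960782e+00,  3.00490403e-01,  1.52157934e+00,  3.87815014e-05,
        1.32070005e+00, -6.66199742e-02]), 'qd': array([-1.14283758e-03, -2.64721811e-05, -3.14480841e-04,  9.84931995e-04,
       -3.51765092e-05, -3.32967898e-04]), 'effort': array([-4.16173192e-03, -5.31815994e+01, -3.52737272e+01,  7.07099866e-02,
        2.45191134e-02, -9.99170879e-05]), 'eef_pos': array([ 192.54339363, -514.91631406,  204.87648093]), 'eef_rot': array([-3.14042063e+00, -1.15843342e-04,  3.57798796e-01]), 'wrist_force': array([ 0.38132715, -0.30742165, -0.10234103]), 'moment': array([0.02517035, 0.00205775, 0.00869869]), 'finger_force': 0.0, 'finger_gap': 94.13786115495299}
{'fx': 467.65161340735926, 'fy': 467.65161340735926, 'cx': 321.20262768541505, 'cy': 236.57267092319333, 'eye': array([243.62998684, 500.69767339, 684.96912174]), 'orientation': array([-2.39835077e+00,  1.17877652e-03, -2.67644126e+00])}
{'fx': 481.0786234569365, 'fy': 481.0786234569365, 'cx': 311.7036703716894, 'cy': 241.95664571098692, 'eye': array([361.04701472,   6.32196102, 874.95105178]), 'orientation': array([-2.96246067, -0.03060542, -1.56337548])}
```

View pics/scene0.png

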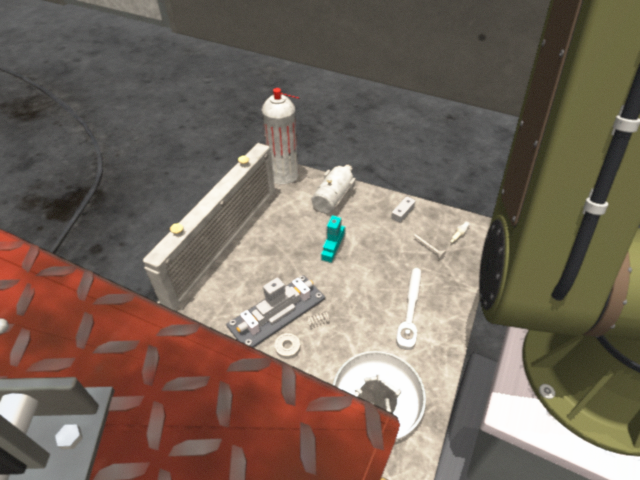

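View pics/top0.png

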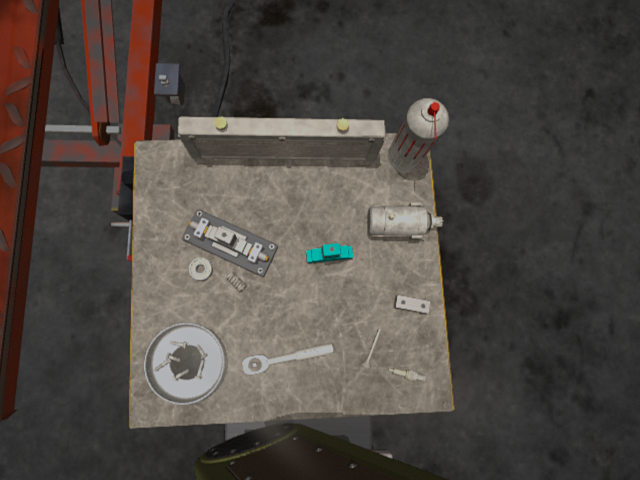

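The scene view shows the nest at about (275,310), with the block's grip at (274,288). The top view shows the nest at (230,242), the grip top at (228,236), the bearing at (200,268), the spring at (236,282) and the spare at (413,304). A teal decoy stands at (330,253).

```bash
python3 - <<'E'
from h import *
W={}
for n in("scene","top"):
    c=dict(np.load(f"{n}0.npz")); w=world(c); W[n]=w
    print(n)
    # table plane offset
    if n=="top":
        for p in((160,300),(300,200),(300,320)): print("table",w[p[1],p[0]].round(1))
        reg=w[200:285,175:285].reshape(-1,3)
        for q in((30,100),(165,80),(60,30),(135,170),(20,300)): print("red",q,w[q[1],q[0]].round(0))
    else: reg=w[265:350,220:330].reshape(-1,3)
    # upper things
    for lo,hi in((60,110),(30,42),(5,14)):
        s=reg[(reg[:,2]>lo)&(reg[:,2]<hi)&(reg[:,0]<700)]
        if len(s)>8:
            m=s.mean(0); r=cv2.minAreaRect(s[:,:2].astype(np.float32))
            print(lo,hi,len(s),m.round(1),np.median(s[:,2]).round(1),r)
c=dict(np.load("top0.npz")); g=c["img"][190:290,170:290]; cv2.imwrite("pics/topz.png",cv2.resize(g,None,fx=5,fy=5,interpolation=3)[:600,:])
c=dict(np.load("scene0.npz")); g=c["img"][260:355,220:335]; cv2.imwrite("pics/scz.png",cv2.resize(g,None,fx=6,fy=6,interpolation=3))
E
```

```text
scene
60 110 332 [512.5 135.7  75.6] 79.0 ((514.8556518554688, 132.70848083496094), (30.381603240966797, 22.253259658813477), 65.4736099243164)
30 42 737 [515.  139.5  35.7] 35.0 ((514.97314453125, 133.17367553710938), (144.2557373046875, 34.72923278808594), 65.85919952392578)
5 14 1711 [498.5 151.   10.3] 10.4 ((491.3391418457031, 142.83724975585938), (165.97308349609375, 116.30860137939453), 66.18413543701172)
top
table [410.4 251.5   1.7]
table [599.2   3.3   1.2]
table [377.1   0.7  -1. ]
red (30, 100) [638. 340. 309.]
red (165, 80) [1002.  360. -304.]
red (60, 30) [1120.  631. -275.]
red (135, 170) [653. 314.  -0.]
red (20, 300) [393. 345. 273.]
60 110 256 [515.5 129.8  77.8] 79.1 ((516.634765625, 130.80123901367188), (30.159284591674805, 20.37848472595215), 65.78536987304688)
30 42 608 [515.2 128.9  35.5] 34.6 ((516.809326171875, 130.69705200195312), (146.97726440429688, 34.091739654541016), 66.07160186767578)
5 14 2080 [505.6 136.8   9.9] 10.0 ((508.308349609375, 132.8199462890625), (172.27149963378906, 141.87998962402344), 75.73760223388672)
```

View pics/topz.png

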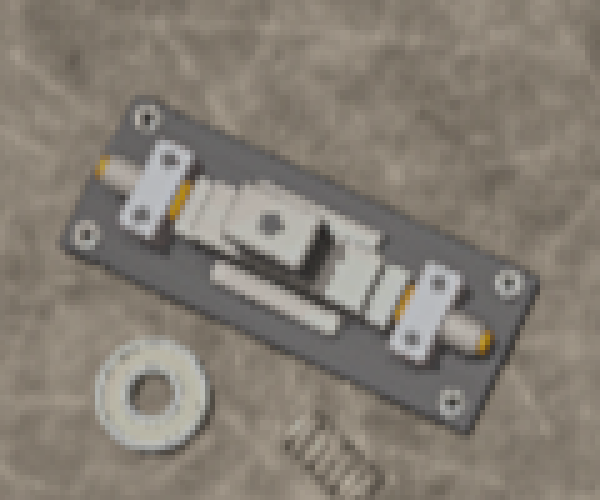

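View pics/scz.png

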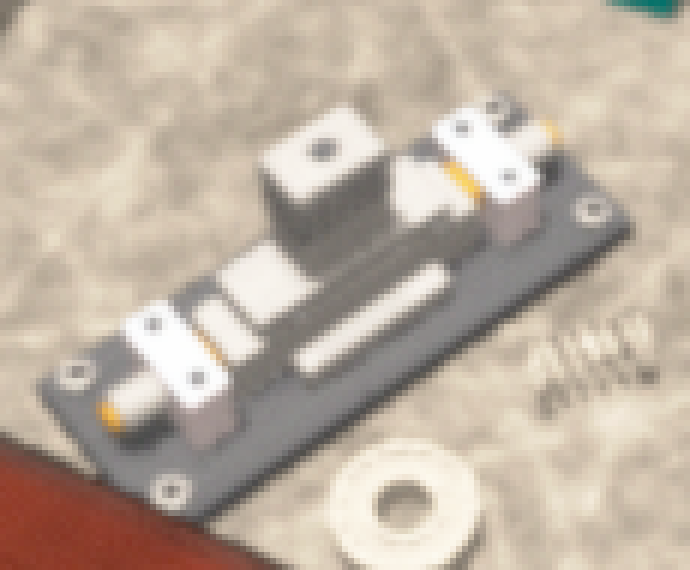

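The block's centre measures about (516, 131.5) from both views, with the grip top at z≈79.5. Its long axis lies 65.9° from world x.

Moves can't tilt the tool. I'll pinch the grip across x (fingers closing along the nest's x), so the block can pivot between the pads. Then I'll rock it by moving the pinch point along arcs in the nest's y–z plane.

{"name": "arm_command", "arguments": {"plan": [[1,0.033,-0.031,0,0],[1,0.033,-0.031,0,0],[1,0.033,-0.031,0,0],[1,0.033,-0.031,0,0],[1,0.033,-0.031,0,0],[1,0.033,-0.031,0,0],[1,0.033,-0.031,0,0],[1,0.033,-0.031,0,0],[1,0.033,-0.031,0,0],[1,0.033,-0.031,0,0],[1,0.033,-0.031,0,0],[1,0.033,-0.031,0,0],[1,0.033,-0.031,0,0],[1,0.033,-0.031,0,0],[1,0.033,-0.031,0,0],[1,0.033,-0.031,0,0]]}}

```text
clock: 2.1
eef_pos: [513.8, 135.8, 205.2]
eef_rot: [-3.142, 0.0, 0.358]
wrist_force: [1.2, -0.1, 0.1]
finger_gap: 94.2
finger_force: 0.0
```

{"name": "arm_command", "arguments": {"plan": [[1,0,0,0,-0.16],[1,0,0,0,-0.16],[1,0,0,0,-0.16],[1,0,0,0,-0.16],[1,0,0,0,-0.15],[1,0,0,0,0]]}}

```text
clock: 2.85
eef_pos: [513.3, 134.3, 205.2]
eef_rot: [-3.141, 0.0, 1.147]
wrist_force: [-0.1, 0.3, 1.0]
finger_gap: 93.7
finger_force: 0.0
```

{"name": "arm_command", "arguments": {"plan": [[1,-0.001,0.0035,0.04,0],[1,0,0,0.04,0],[1,0,0,0.04,0],[1,0,0,0.02,0],[1,0,0,0.018,0],[1,0,0,0,0]]}}

```text
clock: 3.6
eef_pos: [515.7, 131.9, 46.5]
eef_rot: [-3.14, 0.001, 1.146]
wrist_force: [1.4, -0.2, 0.1]
finger_gap: 93.7
finger_force: 0.0
```

{"name": "arm_command", "arguments": {"plan": [[-0.4,0,0,0,0],[-0.4,0,0,0,0],[-0.5,0,0,0,0],[-0.6,0,0,0,0],[-0.7,0,0,0,0],[-0.8,0,0,0,0]], "newtons": 10}}

```text
clock: 4.35
eef_pos: [516.2, 132.0, 47.4]
eef_rot: [-3.142, 0.0, 1.148]
wrist_force: [-0.1, 0.1, -1.0]
finger_gap: 37.5
finger_force: 0.0
```

{"name": "arm_command", "arguments": {"plan": [[-1,0,0,0,0],[-1,0,0,0,0],[-1,0,0,0,0]], "newtons": 10}}

```text
clock: 4.72
eef_pos: [515.9, 132.1, 47.5]
eef_rot: [-3.141, 0.0, 1.148]
wrist_force: [-3.7, 1.7, 3.3]
finger_gap: 20.0
finger_force: 10.0
```

{"name": "arm_command", "arguments": {"plan": [[-1,0,0,0,0],[-1,0,0,0,0]], "newtons": 40}}

```text
clock: 4.97
eef_pos: [515.9, 132.2, 47.5]
eef_rot: [-3.141, 0.0, 1.148]
wrist_force: [-5.1, 2.3, 4.4]
finger_gap: 19.7
finger_force: 40.0
```

```bash
cat >> h.py <<'E'
def tilt():
    """tilt (deg, + = left end up) and heights of block tops along nest y, from both views"""
    C=np.array([516,131.7]); a=np.radians(65.9); ey=np.array([np.cos(a),np.sin(a)]); ex=np.array([np.sin(a),-np.cos(a)])
    for n in("scene","top"):
        w=world(cam(n)).reshape(-1,3); w=w[np.isfinite(w[:,0])]
        d=w[:,:2]-C; y=d@ey; x=d@ex
        for lo,hi in((-44,-36),(-32,-24),(-23,-17),(17,23),(24,32),(36,44)):
            s=w[(abs(x)<8)&(y>lo)&(y<hi)&(w[:,2]<75)&(w[:,2]>22),2]
            print(n,(lo,hi),len(s),np.percentile(s,[25,50,75]).round(1) if len(s) else "")
    s=manip.read_state(); f=np.array(s["wrist_force"])
    print("F nest x,y,z",(f[:2]@ex).round(1),(f[:2]@ey).round(1),f[2].round(1),"M",np.round(s["moment"],2),"gap",round(s["finger_gap"],1),s["clock"])
E
python3 -c "
from h import *
tilt(); c=cam('scene'); cv2.imwrite('pics/g1.png',cv2.resize(c['img'][240:360,210:340],None,fx=5,fy=5))"
```

```text
scene (-44, -36) 0 
scene (-32, -24) 0 
scene (-23, -17) 0 
scene (17, 23) 29 [40.  40.5 41.3]
scene (24, 32) 44 [39.7 40.2 41.4]
scene (36, 44) 39 [29.4 30.3 31. ]
top (-44, -36) 16 [27.9 29.1 30. ]
top (-32, -24) 0 
top (-23, -17) 0 
top (17, 23) 0 
top (24, 32) 0 
top (36, 44) 0 
F nest x,y,z -6.0 0.9 4.3 M [0.42 1.07 0.02] gap 19.5 5.075
```

View pics/g1.png

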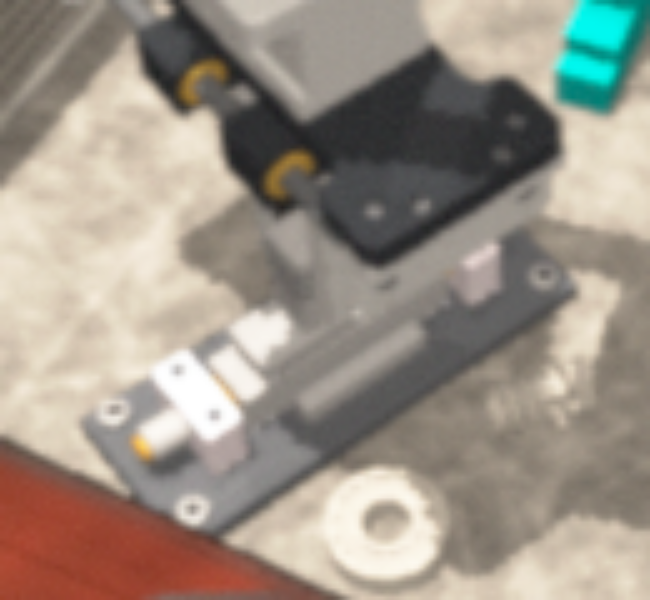

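The picture shows the grip pinched between the fingers, with the left end visible at about (215,380) in the crop, still seated. Next I'll tilt the left end up, moving the pinch point toward −y and up.

{"name": "arm_command", "arguments": {"plan": [[-1,-0.0015,0,-0.0005,0],[-1,-0.0015,0,-0.001,0],[-1,-0.0015,0,-0.001,0],[-1,-0.0015,0,-0.001,0],[-1,0,0,0,0]], "newtons": 40}}

```text
clock: 5.75
eef_pos: [513.6, 127.3, 49.7]
eef_rot: [-3.141, -0.001, 1.148]
wrist_force: [4.5, 9.3, -16.2]
finger_gap: 19.8
finger_force: 40.0
```

```bash
python3 -c "
from h import *
tilt()"
```

```text
scene (-44, -36) 0 
scene (-32, -24) 0 
scene (-23, -17) 0 
scene (17, 23) 26 [42.7 43.2 44.6]
scene (24, 32) 52 [36.2 42.2 43.2]
scene (36, 44) 48 [27.9 30.2 34.1]
top (-44, -36) 2 [28.6 28.7 28.9]
top (-32, -24) 0 
top (-23, -17) 0 
top (17, 23) 0 
top (24, 32) 0 
top (36, 44) 0 
F nest x,y,z -0.4 10.6 -15.0 M [ 2.27 -0.97 -0.01] gap 19.7 5.85
```

```bash
cat >> h.py <<'E'
def prof(tag=None):
    C=np.array([516,131.7]); a=np.radians(65.9); ey=np.array([np.cos(a),np.sin(a)]); ex=np.array([np.sin(a),-np.cos(a)])
    for n in("scene","top"):
        c=cam(n); w=world(c); d=w[...,:2]-C; y=d@ey; x=d@ex; z=w[...,2]
        print(n,end=": ")
        for lo in range(-50,50,3):
            m=(abs(x)<9)&(y>=lo)&(y<lo+3)&(z<62)&(z>14)
            if m.sum()>3: print(lo+1.5,np.median(z[m]).round(1),m.sum(),end=" | ")
        print()
        if tag and n=="scene": cv2.imwrite(f"pics/{tag}.png",cv2.resize(c["img"][275:335,220:310],None,fx=8,fy=8,interpolation=cv2.INTER_CUBIC))
    s=manip.read_state(); f=np.array(s["wrist_force"]); p=np.array(s["eef_pos"])
    print("P y,z",((p[:2]-C)@ey).round(1),p[2].round(1),"F xyz",(f[:2]@ex).round(1),(f[:2]@ey).round(1),f[2].round(1),"gap",round(s["finger_gap"],1),s["clock"])
E
python3 -c "
from h import *
prof('t1')"
```

```text
scene: 11.5 50.8 45 | 14.5 42.9 14 | 17.5 42.9 19 | 20.5 43.4 15 | 23.5 43.7 16 | 26.5 44.3 16 | 29.5 40.6 34 | 32.5 33.5 14 | 35.5 34.0 18 | 38.5 31.8 30 | 41.5 28.1 15 | 44.5 28.8 9 | 47.5 34.5 16 | 50.5 34.6 20 | 
top: -48.5 34.6 8 | -45.5 30.2 4 | 
P y,z -4.9 49.7 F xyz -0.1 10.2 -15.6 gap 20.0 5.95
```

View pics/t1.png

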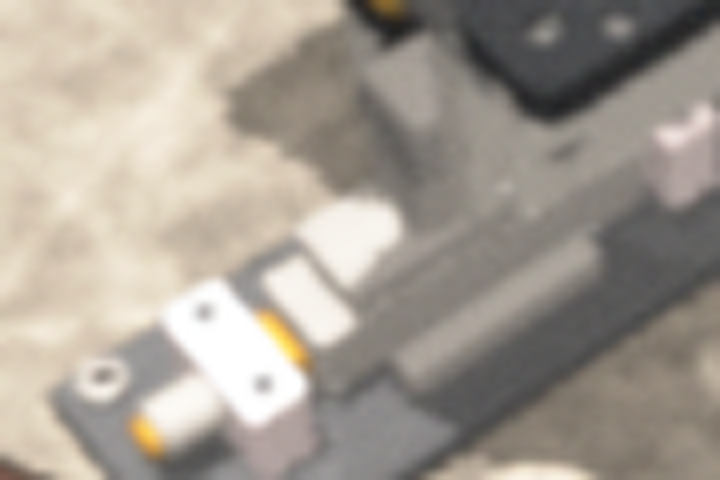

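The left end's foot top is now at z≈34 (4 mm up), with the right end still at 30. The block is rocking about its right end, so I'll continue.

{"name": "arm_command", "arguments": {"plan": [[-1,-0.0008,0,-0.001,0],[-1,-0.0008,0,-0.001,0],[-1,-0.0008,0,-0.001,0],[-1,0,0,0,0]]}}

```text
clock: 6.45
eef_pos: [512.3, 124.8, 52.0]
eef_rot: [-3.14, -0.0, 1.148]
wrist_force: [5.1, 7.4, -22.3]
finger_gap: 20.1
finger_force: 40.0
```

```bash
python3 -c "
from h import *
prof()"
```

```text
scene: 8.5 55.9 14 | 11.5 48.5 35 | 14.5 45.6 17 | 17.5 46.4 17 | 20.5 46.9 17 | 23.5 46.1 15 | 26.5 47.2 14 | 29.5 42.0 31 | 32.5 37.0 15 | 35.5 37.8 17 | 38.5 33.1 36 | 41.5 28.0 13 | 44.5 29.5 9 | 47.5 34.0 16 | 50.5 34.4 18 | 
top: -48.5 34.4 5 | 
P y,z -7.8 52.1 F xyz 0.8 8.7 -21.2 gap 20.0 6.55
```

Left end is about 8 mm up and the right about 1 mm (tilt ≈ +5°). Now I'll tilt the right end up.

{"name": "arm_command", "arguments": {"plan": [[-1,0.0015,0,0,0],[-1,0.0015,0,0,0],[-1,0.0015,0,-0.0005,0],[-1,0.0015,0,-0.0005,0],[-1,0.0015,0,-0.0008,0],[-1,0.0015,0,-0.0008,0],[-1,0,0,0,0]]}}

```text
clock: 7.42
eef_pos: [515.0, 131.3, 55.1]
eef_rot: [-3.139, 0.004, 1.148]
wrist_force: [-2.6, -6.9, -21.9]
finger_gap: 19.5
finger_force: 40.0
```

```bash
python3 -c "
from h import *
prof()"
```

```text
scene: -45.5 22.6 6 | -42.5 26.2 4 | 14.5 54.5 20 | 17.5 47.8 24 | 20.5 47.8 15 | 23.5 47.4 16 | 26.5 47.6 17 | 29.5 47.7 17 | 32.5 47.1 24 | 35.5 38.7 27 | 38.5 37.9 17 | 41.5 38.4 22 | 44.5 31.2 22 | 47.5 34.2 14 | 50.5 34.5 19 | 
top: -48.5 34.3 17 | -45.5 31.4 10 | -42.5 28.3 9 | -39.5 33.9 9 | 
P y,z -0.8 55.2 F xyz 0.8 -6.2 -21.8 gap 19.9 7.525
```

{"name": "arm_command", "arguments": {"plan": [[-1,0.0015,0,-0.0006,0],[-1,0.0015,0,-0.0006,0],[-1,0.0015,0,-0.0006,0],[-1,0.0012,0,-0.0008,0],[-1,0,0,0,0]]}}

```text
clock: 8.15
eef_pos: [517.3, 136.2, 58.0]
eef_rot: [-3.139, 0.005, 1.148]
wrist_force: [-4.0, -10.1, -16.9]
finger_gap: 19.9
finger_force: 40.0
```

```bash
python3 -c "
from h import *
prof('t2')"
```

```text
scene: -45.5 29.7 9 | -42.5 27.7 7 | 17.5 52.6 25 | 20.5 48.5 19 | 23.5 48.3 16 | 26.5 48.4 18 | 29.5 49.0 14 | 32.5 48.2 19 | 35.5 44.7 33 | 38.5 37.7 14 | 41.5 38.4 16 | 44.5 35.1 27 | 47.5 34.9 14 | 50.5 34.6 20 | 
top: -48.5 34.0 15 | -45.5 30.2 13 | -42.5 28.9 12 | -39.5 33.4 26 | -36.5 40.4 12 | -33.5 40.4 6 | -30.5 40.8 8 | 
P y,z 4.6 58.0 F xyz 0.3 -9.8 -16.7 gap 19.8 8.25
```

View pics/t2.png

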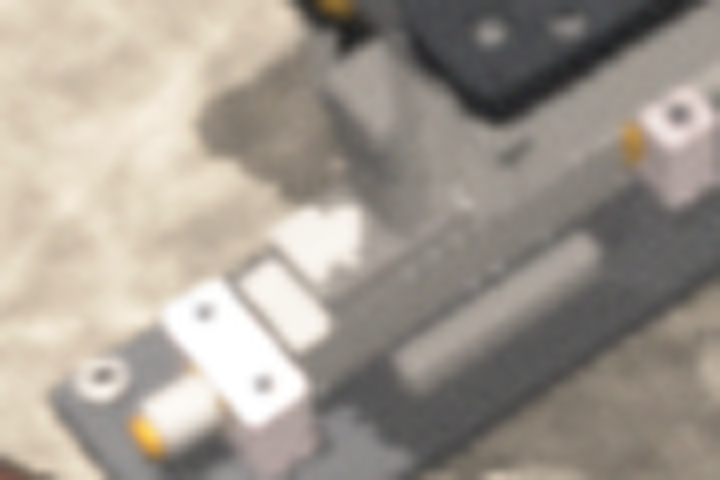

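The right foot top is at 40.4 and the left at 38, so the tilt is about −2°. I'll tip it a little more so the reversal is clear.

{"name": "arm_command", "arguments": {"plan": [[-1,0.001,0,-0.0005,0],[-1,0.001,0,-0.0006,0],[-1,0.001,0,-0.0006,0],[-1,0,0,0,0]]}}

```text
clock: 8.75
eef_pos: [518.5, 138.9, 59.6]
eef_rot: [-3.139, 0.005, 1.148]
wrist_force: [-4.1, -9.8, -19.0]
finger_gap: 19.8
finger_force: 40.0
```

```bash
python3 -c "
from h import *
prof()"
```

```text
scene: -45.5 27.6 9 | -42.5 27.8 7 | 17.5 53.0 11 | 20.5 50.1 22 | 23.5 49.9 17 | 26.5 49.3 17 | 29.5 49.4 14 | 32.5 49.2 18 | 35.5 46.5 31 | 38.5 38.6 18 | 41.5 38.5 15 | 44.5 36.5 26 | 47.5 34.5 14 | 50.5 34.5 18 | 
top: -48.5 34.0 18 | -45.5 31.5 12 | -42.5 28.4 11 | -39.5 33.1 30 | -36.5 42.4 19 | -33.5 43.2 12 | -30.5 43.7 15 | -27.5 52.6 5 | 
P y,z 7.6 59.6 F xyz -0.0 -10.2 -18.9 gap 19.4 8.85
```

The right end is about 13 mm up and the left 8.5 mm (tilt ≈ −3.4°), with the block still between the plungers. Next the left end goes up again.

{"name": "arm_command", "arguments": {"plan": [[-1,-0.0015,0,0,0],[-1,-0.0015,0,0,0],[-1,-0.0015,0,-0.0003,0],[-1,-0.0015,0,-0.0003,0],[-1,-0.0015,0,-0.0005,0],[-1,-0.0015,0,-0.0005,0],[-1,-0.0015,0,-0.0006,0],[-1,-0.0015,0,-0.0006,0],[-1,0,0,0,0]]}}

```text
clock: 9.98
eef_pos: [517.8, 130.9, 66.4]
eef_rot: [3.136, -0.006, 1.148]
wrist_force: [3.2, 10.3, -0.1]
finger_gap: 19.8
finger_force: 40.0
```

```bash
python3 -c "
from h import *
prof()"
```

```text
scene: -48.5 34.0 6 | -45.5 23.9 7 | -42.5 32.4 7 | -39.5 26.6 5 | -36.5 41.6 7 | -33.5 43.1 4 | -30.5 37.9 6 | -27.5 43.1 5 | -24.5 38.8 6 | -21.5 44.0 5 | -18.5 43.3 7 | -15.5 44.2 7 | -12.5 39.3 7 | -9.5 38.9 6 | -6.5 46.7 8 | -3.5 44.7 10 | -0.5 45.4 7 | 2.5 42.5 13 | 5.5 45.7 14 | 8.5 49.6 12 | 11.5 57.2 23 | 14.5 56.6 27 | 17.5 55.9 23 | 20.5 55.2 26 | 23.5 55.8 29 | 26.5 55.6 28 | 29.5 50.3 40 | 32.5 46.6 24 | 35.5 45.6 21 | 38.5 40.6 34 | 41.5 28.1 14 | 44.5 29.7 10 | 47.5 34.2 13 | 50.5 35.0 17 | 
top: -48.5 33.6 14 | -45.5 40.5 18 | -42.5 49.7 8 | 
P y,z -0.0 66.4 F xyz -0.8 10.4 -0.3 gap 19.9 10.075
```

```bash
python3 -c "
from h import *
a=cam('scene')['img'][270:335,220:320];b=cam('top')['img'][200:275,175:285]
f=lambda i,h:cv2.resize(i,(int(i.shape[1]*h/i.shape[0]),h),interpolation=2)
cv2.imwrite('pics/t3.png',np.vstack([f(a,300),cv2.resize(f(b,299),(461,299))]) if f(a,300).shape[1]==461 else np.hstack([f(a,260),f(b,260)]))"
```

```text
(no output)
```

View pics/t3.png

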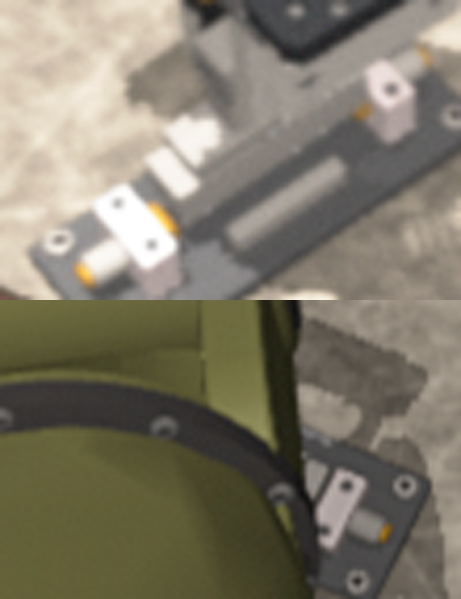

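The right end now sits on the right nose. The left end is about 16 mm up beside the left nose, still slightly lower than the right. I'll continue levelling by pulling −y against the right end.

{"name": "arm_command", "arguments": {"plan": [[-1,-0.0015,0,-0.0003,0],[-1,-0.0015,0,-0.0003,0],[-1,-0.001,0,-0.0003,0],[-1,0,0,0,0],[-1,0,0,0,0]]}}

```text
clock: 10.8
eef_pos: [516.6, 128.0, 67.9]
eef_rot: [3.135, -0.008, 1.148]
wrist_force: [3.8, 14.7, 2.9]
finger_gap: 20.1
finger_force: 40.0
```

```bash
python3 -c "
from h import *
prof()"
```

```text
scene: -48.5 33.5 7 | -45.5 26.1 7 | -42.5 33.4 11 | -39.5 47.6 7 | -36.5 43.2 6 | -33.5 39.6 5 | -30.5 42.6 5 | -27.5 35.5 7 | -24.5 42.2 8 | -21.5 35.0 8 | -18.5 44.9 7 | -15.5 39.2 9 | -12.5 36.8 7 | -9.5 45.0 5 | -6.5 48.3 13 | -3.5 40.9 9 | -0.5 47.7 7 | 2.5 43.8 11 | 5.5 46.0 12 | 8.5 46.1 11 | 11.5 58.6 29 | 14.5 57.2 31 | 17.5 58.0 26 | 20.5 58.4 26 | 23.5 58.0 25 | 26.5 58.5 21 | 29.5 51.4 39 | 32.5 48.0 26 | 35.5 48.4 26 | 38.5 42.2 37 | 41.5 28.1 11 | 44.5 28.9 12 | 47.5 34.2 12 | 50.5 34.2 16 | 
top: -48.5 33.4 8 | -45.5 44.5 13 | 
P y,z -3.1 67.9 F xyz -2.5 15.9 3.4 gap 19.8 10.9
```

The left foot top is at 48.3 and the step is flat at 58, so the block is about level and past both plungers. I'll lift it and centre it.

{"name": "arm_command", "arguments": {"plan": [[-1,0.0005,0,-0.001,0],[-1,0.0005,0,-0.001,0],[-1,0.001,0,-0.001,0],[-1,0,0,-0.001,0],[-1,0,0,-0.001,0],[-1,0,0,0,0]]}}

```text
clock: 11.65
eef_pos: [515.5, 128.2, 70.6]
eef_rot: [3.139, -0.003, 1.148]
wrist_force: [3.6, 5.6, -5.4]
finger_gap: 19.6
finger_force: 40.0
```

```bash
python3 -c "
from h import *
prof()"
```

```text
scene: -45.5 23.2 6 | -42.5 26.3 7 | 11.5 60.9 16 | 14.5 61.1 9 | 17.5 60.9 14 | 20.5 61.3 12 | 23.5 60.8 14 | 26.5 60.3 9 | 29.5 54.6 28 | 32.5 51.5 21 | 35.5 51.6 18 | 38.5 43.2 37 | 41.5 28.1 14 | 44.5 30.1 9 | 47.5 33.8 16 | 50.5 34.3 18 | 
top: -48.5 33.9 11 | -45.5 44.1 15 | -42.5 51.4 5 | 
P y,z -3.4 70.6 F xyz 1.5 5.9 -5.3 gap 19.6 11.75
```

{"name": "arm_command", "arguments": {"plan": [[-1,0.0005,0,-0.002,0],[-1,0.0005,0,-0.003,0],[-1,0.001,0,-0.003,0],[-1,0.001,0,-0.003,0],[-1,0,0,-0.002,0],[-1,0,0,0,0],[-1,0,0,0,0]], "newtons": 50}}

```text
clock: 12.62
eef_pos: [515.5, 130.4, 82.4]
eef_rot: [-3.141, 0.0, 1.148]
wrist_force: [0.7, -0.1, -3.2]
finger_gap: 19.7
finger_force: 50.0
```

```bash
python3 -c "
from h import *
prof('t4'); print(manip.read_state()['eef_rot'])"
```

```text
scene: -48.5 34.3 4 | -45.5 28.4 14 | -42.5 27.3 12 | -39.5 27.5 6 | 38.5 54.5 31 | 41.5 28.0 14 | 44.5 29.6 11 | 47.5 34.1 14 | 50.5 34.2 18 | 
top: -48.5 34.4 16 | -45.5 44.0 23 | -42.5 29.7 9 | 
P y,z -1.4 82.4 F xyz -0.6 0.3 -3.1 gap 19.5 12.725
[-3.14138247e+00  1.41259510e-04  1.14774516e+00]
```

View pics/t4.png

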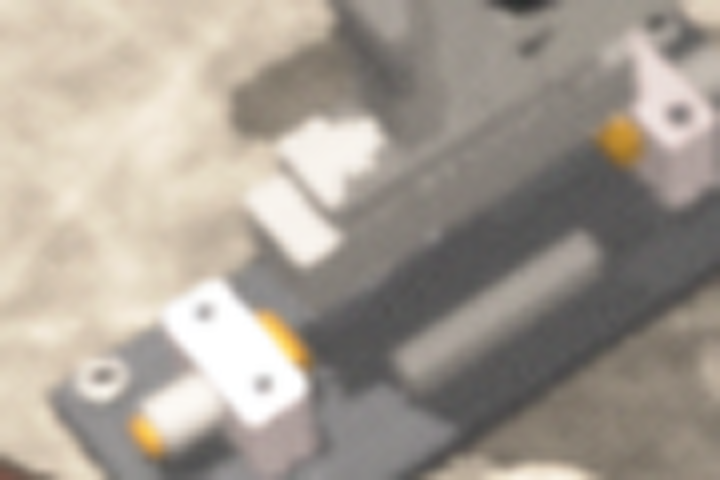

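The block now hangs free over the nest, with both noses visible. I'll check its tilt and centring, and the bystanders.

```bash
sed -i 's/(z<62)/(z<85)/' h.py; python3 -c "
from h import *
prof()
C=np.array([516,131.7]); a=np.radians(65.9); ey=np.array([np.cos(a),np.sin(a)]); ex=np.array([np.sin(a),-np.cos(a)])
w=world(cam('scene')); y=(w[...,:2]-C)@ey; x=(w[...,:2]-C)@ex; z=w[...,2]
for lo,hi,y0,y1 in ((66,78,14,40),(57,65,26,50)):
    m=(z>lo)&(z<hi)&(y>y0)&(y<y1)&(abs(x)<9)
    print(m.sum(),'y',np.percentile(y[m],[2,98]).round(1),'fit slope',np.polyfit(y[m],z[m],1).round(3),'x',np.percentile(x[m],[2,50,98]).round(1),np.median(z[m]))
# side-edge slope: near-side lower edge from long side
m=(abs(x+11)<4)&(y>-45)&(y<48)&(z>40)&(z<72)
for lo in range(-45,48,6):
    k=m&(y>=lo)&(y<lo+6)
    if k.sum()>3: print(lo+3,np.percentile(z[k],[3,97]).round(1),k.sum())
"
```

```text
scene: -48.5 34.3 4 | -45.5 28.7 15 | -42.5 27.6 13 | -39.5 26.9 7 | 11.5 78.1 20 | 14.5 73.8 22 | 17.5 73.1 17 | 20.5 73.1 19 | 23.5 73.1 18 | 26.5 73.7 14 | 29.5 71.5 37 | 32.5 63.1 19 | 35.5 63.4 18 | 38.5 58.2 43 | 41.5 29.2 16 | 44.5 29.5 8 | 47.5 34.2 18 | 50.5 34.3 12 | 
top: -48.5 33.8 17 | -45.5 44.2 25 | -42.5 62.3 18 | -39.5 63.0 5 | 
P y,z -1.4 82.5 F xyz 0.3 -0.3 -3.3 gap 19.8 12.825
109 y [14.9 31. ] fit slope [-0.12  75.882] x [-8.8 -0.5  8.4] 73.30713463705456
68 y [30.6 39.9] fit slope [-0.245 71.18 ] x [-8.7 -0.1  8.8] 62.60410013252806
-42 [45.3 65.5] 20
-36 [46.7 65.9] 27
-30 [45.9 71.4] 31
-24 [46.1 71.4] 28
-18 [45.7 69.7] 30
-12 [46.4 69.7] 31
-6 [45.7 69.3] 29
0 [45.5 70.3] 32
6 [45.5 70. ] 33
12 [44.9 71.7] 33
18 [47.1 68.9] 33
24 [44.6 70. ] 32
30 [46.1 70.9] 36
36 [44.3 64.1] 32
42 [47.2 62.7] 10
```

{"name": "arm_command", "arguments": {"plan": [[-1,0.001,0,-0.001,0],[-1,0.001,0,-0.001,0],[-1,0,0,0,0],[-1,0,0,0,0],[-1,0,0,0,0]]}}

```text
clock: 13.5
eef_pos: [516.4, 132.2, 84.5]
eef_rot: [3.142, -0.0, 1.148]
wrist_force: [-0.7, 0.4, -3.7]
finger_gap: 19.8
finger_force: 50.0
```

```bash
python3 -c "
from h import *
prof(); print(abs(manip.read_state()['qd']).max())
print(ticket.sign_off())"
```

```text
scene: -48.5 34.7 11 | -45.5 28.7 12 | -42.5 27.6 14 | -39.5 27.0 9 | 14.5 78.5 25 | 17.5 76.5 15 | 20.5 75.3 18 | 23.5 75.1 20 | 26.5 75.1 18 | 29.5 75.2 17 | 32.5 70.6 36 | 35.5 65.1 19 | 38.5 64.7 16 | 41.5 55.2 50 | 44.5 28.8 12 | 47.5 34.7 14 | 50.5 35.1 17 | 
top: -48.5 34.3 17 | -45.5 30.1 10 | -42.5 50.5 32 | -39.5 64.5 14 | -36.5 65.6 6 | 
P y,z 0.7 84.5 F xyz -0.2 -1.7 -3.6 gap 19.8 13.6
0.000913070728130393
the job is handed in; nothing more can be done
None
```

The block was rocked loose (left end up to about +5°, right end above left to about −3.4° between the plungers, then left end up to level), and is held level and still over the nest, about 11 mm above the post tops; no move went near the bearing, spring or spare block (positions not re-measured), and the job was handed in at 13.6 s.

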